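Load a sample plate and wind the slide to its stop

ROBOT

A 6-joint arm with a two-finger parallel gripper is mounted at the origin on the work surface. World frame = base frame: x ahead of the robot, y to its left, z up, the work surface at z = 0. Lengths are in m, angles in rad, forces in N, time in s.
With the tool pointing down it reaches from about 0.35 to 0.85 m from the base axis. Payload 8.1 kg.
Tool frame: the origin (TCP) lies on the centre line of the jaws, within the pads' length; the fingertips stand 17 mm ahead of it and the grasp point (between the pads) lies 2 mm behind it; z points along the fingers, y is the line along which they close (so a half turn about z gives the same grasp; the last joint's range is limited). The gripper opens to 93 mm and grips with 3 to 60 N. Pads are 15 mm wide; open, the fingers measure 128 mm over their backs; the gripper's body (75 mm by 188 mm) begins 65 mm behind the grasp point.
Start: joints at [-1.282, 0.13, 1.488, -0, 1.523, -0.085], TCP at [0.219, -0.559, 0.236] pointing down, gripper open.
Joint ranges: [-2.96, 2.96], [-0.89, 2.26], [0.02, 2.5], [-1.34, 4.48], [0, 2.73], [-2.66, 2.66]. Speed limits (rad/s): [2.39, 2.39, 2.79, 3.14, 3.14, 3.14].

INTERFACE

Orientations are given as a rotation vector (axis times angle).
In Python, from plant import telemetry, viewer, order gives the robot as it stands.
- The arm moves only by the tool send_rows, never from a script. Its argument "plan" is a list that holds one entry, the list of rows, each a list of 5 numbers: the closure, from -1 (fully open) to 1 (shut), then the shift along the world's x, y, z normalised to -1 to 1, where 1 is 0.2 m, then the turn about the world's z normalised to -1 to 1, where 1 is 60 degrees. A call has 1 to 20 rows; each row is the pose to reach, as a shift and turn from the pose commanded when the call began; what a row does not reach only later rows make up. A row lasts 1/12 s, in which the tool goes at most 41.7 mm and 7.16 degrees, less where a joint would pass 70% of its speed; a pose out of reach is approached as far as the arm can. A call with a number of a shift or a turn outside -1 to 1 is refused whole. A call with a gripper value outside its range is refused whole. The fingers move at their own pace and stop on an object; "force" is the grip in N (left out, the last holds). Time passes only in rows, so rows that repeat a pose let the fingers close. It gives the time, the measured TCP pose, the force, the opening and the grip force at its end, in the units of the state.
- telemetry.read_state(): the state, without advancing time (a new reading comes with each control period).
- viewer.read_camera(name): name is "side" or "top" or "wrist"; returns (picture, depth): 480x640x3 uint8, blue, green, red; 480x640 float32, m along the optical axis (not along the pixel's ray), 0 where there is no reading.
- viewer.calibration(name): a dict with "camera_matrix" (3x3 intrinsics, pixels), "extrinsics" (4x4, takes a point from camera to world coordinates); the wrist camera has in their place "hand_eye" (4x4, takes a point from camera to tool coordinates, whose origin is the TCP and whose axes are the flange's). Camera axes: x right, y up, looking along -z (the intrinsics and any distortion apply to the point x, -y, -z); pixel columns grow to the right and rows downward; lengths in m; the calibration is good to about 2 mm. A picture is of the moment at which its call begins: read the wrist's pose just before it. calibration takes no time and is no camera call.
- order.close_job(): hands the job in; it is judged then, once.
The state is a dict: "t": time; "q": joint angles; "dq": joint speeds; "joint_torque": joint torques, N m; "tool_pos": TCP position; "orientation": TCP orientation; "force": force on the tool from outside, world axes, zero at the start; "wrist_torque": the same for the moment, N m; "opening": finger opening in m; "gripper_force": force on a finger pad.
Only numpy, scipy, OpenCV 4.12 (cv2) and the standard library are available. Lean on these libraries where they do the work, as an engineer would, in place of code of your own. Each camera call takes 0.05 s, during which the arm holds its last target. There are 200 camera calls.

TASK

Lay the loose sample plate flat and squarely on top of the matching plate on the inspection slide, edges flush, and let go of it. Then wind the slide's handwheel clockwise until the slide table touches its stop under the microscope, with the plate still squarely in place. Drive the table only by the handwheel, and leave the other things on the bench where they are.

Things in the scene. Friction and masses are not known exactly. Their poses are not given: they have to be found in the camera images.
- plate: loose aluminium sample plate, 60 (its x) x 110 (its y) x 14 mm thick, 0.25 kg, with three dark discs flush in its top; lies flat on the bench to the robot's right. Origin: centre of its underside. It looks the same after a half turn.
- slide_table: the slide table of the inspection slide: a dark saddle 50 x 110 x 20 mm with an aluminium plate 60 (x) x 110 (y) x 14 mm screwed on top, the same outline as the loose plate. Origin: centre of the saddle's underside; the top of its plate is 34 mm above the origin. It travels along its own +y towards the stop; its end face towards the stop is 55 mm from the origin along y.
- stop_face (a point): centre of the flat tip (18 mm across) of the steel stop clamped on the bed; it faces the slide table's end, along the table's -y. The table touches it when this point is at y = 55 mm in the table's frame. Where the stop is clamped differs from run to run.
- fixture: the fixed machine: dark bed plate 140 x 420 mm, grey gearbox with the handwheel in front (its -x), white stereo microscope on a 380 mm column at its +y end, head 205 mm above the bench over the stop end. Origin on the bench; x away from the operator (robot), y along the slide to the stop. The handwheel's axis lies in its x-z plane and leans 30 degrees from vertical towards -x.
- handwheel (a joint): angle of the handwheel in rad, 0 to 20.4; it grows as the wheel is turned clockwise, as seen by the operator looking at its face. The table moves 40 mm towards the stop per turn. The wheel stays where it is left; turning it takes about 6 N at the handle.
- wheel_centre (a point): point on the handwheel's axis, level (along the axis) with the handle's grip point. The wheel is an aluminium disc 110 mm across; its face is 33 mm below this point along the axis, its hub (32 mm across) 23 mm below. Its z axis is the wheel's axis, pointing up and out to the operator; its x points from the axis to the handle.
- handle_grip (a point): middle of the black handle, a freely turning round grip 24 to 26 mm thick and 48 mm long that stands on the wheel's face parallel to its axis, 42 mm from the axis; it ends 21 mm beyond this point. Its z axis points out along the handle.
- cup: red plastic cup, 72 mm across, 100 mm tall; leave alone. Origin: centre of its underside.
- tray: shallow yellow plastic tray 100 x 160 x 35 mm; leave alone. Origin: centre of its underside.
- bottle: white bottle 60 mm across, 160 mm tall; leave alone. Origin: centre of its underside.
- ring_gauge: steel ring 66 mm across, 22 mm tall, lying in front of the machine beside the handwheel; leave alone. Origin: centre of its underside.
- screwdriver: screwdriver lying on the bench near the robot; leave alone. Origin: middle of its underside.
- wrench: steel wrench lying on the bench to the far right; leave alone.
Things that resemble listed ones, but are neither listed nor needed, are in the scene too. Several things look just like the plate: the one meant starts farthest to the robot's right.

How it is judged:
On the way, in this order (a step that is already met when the one before it is completed fails the run):
1. the plate lies flat and square on the slide table's plate, let go of (x of plate in the frame of slide_table between -0.007 and 0.007 m and y of plate in the frame of slide_table between -0.007 and 0.007 m and z of plate in the frame of slide_table between 0.03 and 0.038 m and angle between the x axis of plate and the x axis of slide_table, either way round below 0.12 rad and angle between plate's own z axis and vertical below 0.06 rad and contact force between the fingers and plate below 0.1 N), for 0.2 s.
2. the slide table has been wound against its stop (y of stop_face in the frame of slide_table below 0.057 m), for 0.2 s.
At the end, for the whole second after the job is handed in: The slide table touches its stop (gap under 2 mm) and stands still, and the loose plate lies at rest, released, flat on the table's plate (within 4 mm in height, tilted under 0.06 rad), off centre by less than 7 mm along and across, and turned by less than 0.12 rad (either way round) (all of step 1 and y of stop_face in the frame of slide_table below 0.057 m and linear speed of plate below 0.01 m/s and linear speed of slide_table below 0.005 m/s).
It fails at once if the slide table is pushed by the robot (over 25 N) instead of wound (contact force between any of the arm, the fingers and slide_table above 25 N).
It fails at once if a bystander (cup, tray, bottle, ring, screwdriver or wrench) is moved by more than 30 mm (distance of any of cup, tray, bottle, ring_gauge, screwdriver, wrench from where it was at the start of the episode above 0.03 m).
It also fails if it takes over 67 s, if anything falls off the work surface, if the arm or the gripper's body presses on something with over 40 N, if the wrist force passes 120 N, or if a joint passes its speed limit or range.

## Working session

There is one attempt and no reset: what is moved stays moved. The work goes in short steps, Python scripts to look and compute and a tool call to move; the robot and the scene stay as the last step left them, time stands still between calls to the robot, and variables do not carry over. Pictures are saved under pics/ and viewed, at most 13 in all, crops included, and the job is handed in when it is done.

Besides the shell and the picture viewer there is one more tool, called after "Request:" by a JSON object that holds its "api" and its "payload". send_rows: Moves the arm, as the interface text tells. Scaled input: -1 to 1 covers 0.2 m each way for a shift and 60 degrees each way for a turn. Its arguments: {"type":"object","properties":{"plan":{"type":"array"},"force":{"type":"number"}},"required":["plan"]}

```bash
ls; mkdir -p pics
cat > h.py <<'E'
import numpy as np, cv2
from plant import telemetry, viewer, order
from scipy.spatial.transform import Rotation as R
def grab(n):
    s=telemetry.read_state(); im,d=viewer.read_camera(n); return s,np.array(im),np.array(d)
def pose(n,s):
    c=viewer.calibration(n)
    if 'extrinsics' in c: T=np.array(c['extrinsics'])
    else:
        W=np.eye(4); W[:3,:3]=R.from_rotvec(s['orientation']).as_matrix(); W[:3,3]=s['tool_pos']; T=W@np.array(c['hand_eye'])
    return np.array(c['camera_matrix']),T
def cloud(n,s,d):
    K,T=pose(n,s); v,u=np.mgrid[:d.shape[0],:d.shape[1]]
    P=np.stack([(u-K[0,2])/K[0,0]*d,-(v-K[1,2])/K[1,1]*d,-d],-1)
    return P@T[:3,:3].T+T[:3,3]
def ray(n,s,uv,z):
    K,T=pose(n,s); uv=np.atleast_2d(np.float64(uv))
    r=np.stack([(uv[:,0]-K[0,2])/K[0,0],-(uv[:,1]-K[1,2])/K[1,1],-np.ones(len(uv))],-1)@T[:3,:3].T
    o=T[:3,3]; return o+r*((z-o[2])/r[:,2])[:,None]
def pix(n,s,P):
    K,T=pose(n,s); p=(np.atleast_2d(P)-T[:3,3])@T[:3,:3]
    return np.stack([K[0,0]*p[:,0]/-p[:,2]+K[0,2],K[1,1]*-p[:,1]/-p[:,2]+K[1,2]],-1)
E
python3 - <<'E'
from h import *
for n in ('top','side'):
    s,im,d=grab(n); cv2.imwrite(f'pics/{n}0.png',im); np.save(f'{n}0.npy',d)
    c=viewer.calibration(n); print(n,{k:np.round(v,3).tolist() for k,v in c.items()})
print(s)
E
```

```text
pics
top {'camera_matrix': [[531.456, 0.0, 316.007], [0.0, 531.456, 238.37], [0.0, 0.0, 1.0]], 'extrinsics': [[-0.03, 0.993, -0.116, 0.373], [-1.0, -0.03, -0.005, -0.013], [-0.008, 0.116, 0.993, 1.404], [0.0, 0.0, 0.0, 1.0]]}
side {'camera_matrix': [[507.447, 0.0, 323.157], [0.0, 507.447, 236.445], [0.0, 0.0, 1.0]], 'extrinsics': [[-0.894, 0.235, -0.381, -0.006], [-0.448, -0.501, 0.741, 0.994], [-0.017, 0.833, 0.553, 0.867], [0.0, 0.0, 0.0, 1.0]]}
{'t': 0.05, 'q': array([-1.28238755e+00,  1.31138769e-01,  1.48925282e+00,  1.06016338e-05,
        1.52299212e+00, -8.54026697e-02]), 'dq': array([ 0.00143966, -0.00377859, -0.0008389 ,  0.00016308, -0.00165647,
       -0.00085877]), 'joint_torque': array([ 2.31622571e-04, -5.61767006e+01, -4.93495166e+01,  7.70045514e-02,
        2.98656570e-02, -4.32180661e-05]), 'tool_pos': array([ 0.21897297, -0.55805183,  0.23461532]), 'orientation': array([-3.08512669e+00, -5.83436778e-01,  2.68376621e-04]), 'force': array([-0.50462975, -0.4223274 ,  0.37245532]), 'wrist_torque': array([ 0.02653123,  0.04582759, -0.01953544]), 'gripper_force': 0.0, 'opening': 0.0930856879252029}
```

View pics/top0.png

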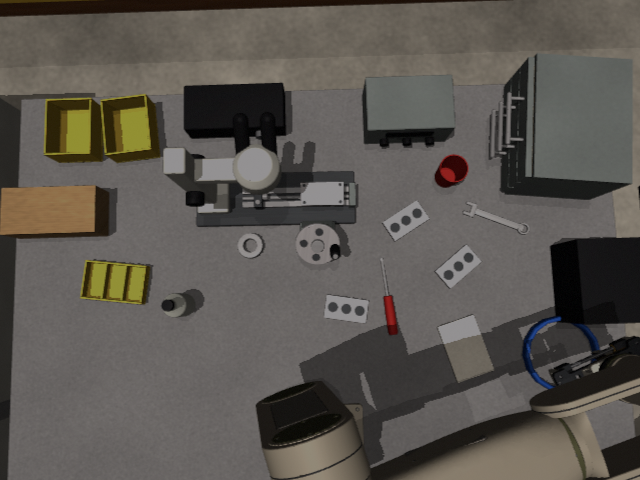

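View pics/side0.png

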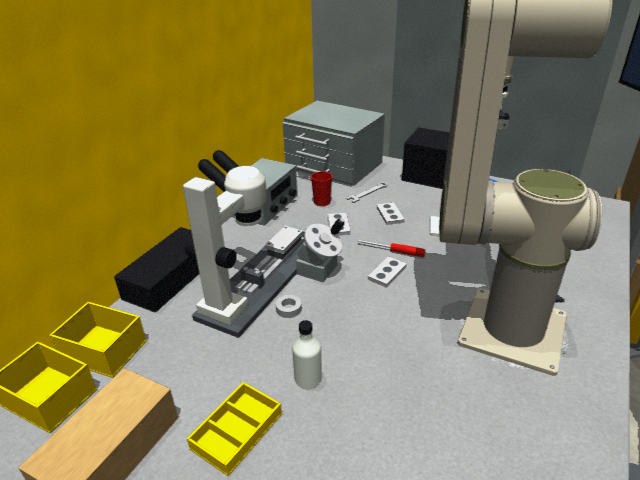

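The top view shows three plates with discs, at px (406,220), (458,266) and (346,308), plus a plain light block without discs at (467,350). By the description, the one meant is farthest right: (458,266). The slide plate is at (323,193), the wheel at (318,243) with its black handle at (335,252), the stop region at about (255,200), and the ring at (250,245).

Run:
```python
from h import *
im=cv2.imread('pics/top0.png'); d=np.load('top0.npy'); s=None
P=cloud('top',s,d)
print('bench z',P[300,200],'bed',P[218,330],P[215,215])
g=im.min(2)
def plate(c,r,zt,th):
    m=np.zeros_like(g); m[c[1]-r:c[1]+r,c[0]-r:c[0]+r]=1
    k=((g>th)*m).astype(np.uint8); k=cv2.morphologyEx(k,cv2.MORPH_CLOSE,np.ones((3,3)))
    cs,_=cv2.findContours(k,cv2.RETR_EXTERNAL,cv2.CHAIN_APPROX_NONE); q=max(cs,key=cv2.contourArea)
    z=np.median(P[...,2][cv2.drawContours(np.zeros_like(g),[q],-1,1,-1)>0])
    w=ray('top',s,q[:,0],zt if zt else z)[:,:2]
    rc=cv2.minAreaRect((w*1000).astype(np.float32)); print(c,'zmed',z.round(4),'rect mm',np.round(rc[0],1),np.round(rc[1],1),round(rc[2],1)); return q
for c,r in (((458,266),32),((406,220),32),((346,308),30)):
    plate(c,r,.014,140)
plate((323,193),30,None,150)
for u,v in ((318,243),(318,232),(310,255),(335,252),(335,247),(240,165),(256,165),(323,193),(270,200)): print((u,v),P[v,u].round(3),im[v,u])
a=im[140:300,190:370]; b=im[220:310,410:500]
cv2.imwrite('pics/c1.png',np.hstack([cv2.resize(a,(540,480),interpolation=2),cv2.resize(b[:,20:70],(260,468),interpolation=2)[:480] if 0 else cv2.resize(cv2.copyMakeBorder(b,0,70,0,0,cv2.BORDER_CONSTANT),(252,480))]))
```

```text
bench z [0.38292922 0.3030298  0.00048447] bed [ 0.58726956 -0.04504652  0.01957425] [0.60499557 0.25856388 0.01734784]
(458, 266) zmed 0.0145 rect mm [ 451.3 -375.2] [ 56.4 106.3] 38.5
(406, 220) zmed 0.0142 rect mm [ 576.7 -244.3] [ 56.  105.9] 31.4
(346, 308) zmed 0.014 rect mm [350.3 -78.5] [105.3  55.7] 80.3Traceback (most recent call last):
  File "<stdin>", line 15, in <module>
  File "<stdin>", line 9, in plate
ValueError: max() iterable argument is empty
```

Run:
```python
from h import *
im=cv2.imread('pics/top0.png'); d=np.load('top0.npy'); s=None
P=cloud('top',s,d); g=im.min(2)
def rect(k,zt,name):
    cs,_=cv2.findContours(k.astype(np.uint8),cv2.RETR_EXTERNAL,cv2.CHAIN_APPROX_NONE); q=max(cs,key=cv2.contourArea)
    w=ray('top',s,q[:,0],zt)[:,:2]; rc=cv2.minAreaRect((w*1000).astype(np.float32)); b=cv2.boxPoints(rc)
    e=max((b[1]-b[0],b[2]-b[1]),key=np.linalg.norm); print(name,np.round(rc[0],1),np.round(rc[1],1),'long axis deg',np.degrees(np.arctan2(e[1],e[0])).round(1)%180)
m=np.zeros_like(g); m[234:298,426:490]=1; k=cv2.morphologyEx(((g>140)*m),cv2.MORPH_CLOSE,np.ones((3,3),np.uint8)); rect(k,.014,'plate')
m=np.zeros_like(g); m[170:220,285:362]=1
zt=P[193,323,2]; print('table top z',zt, 'col',im[193,323])
k=((P[...,2]>zt-.006)&(P[...,2]<zt+.006)&(m>0)); rect(k,zt,'table'); 
bed=(P[...,2]>.012)&(P[...,2]<.026)&(np.hypot(P[...,0]-.62,P[...,1]-.1)<.3)&(P[...,0]>.53)&(P[...,0]<.72); 
rect(bed,.018,'bed')
for u,v in ((318,243),(318,232),(310,255),(335,252),(335,247),(240,165),(256,165),(270,200),(250,200)): print((u,v),P[v,u].round(3),im[v,u])
a=im[140:300,190:370]; b=im[221:311,413:503]
cv2.imwrite('pics/c1.png',np.hstack([cv2.resize(a,(540,480),interpolation=2),cv2.copyMakeBorder(cv2.resize(b,(252,252)),0,228,0,0,cv2.BORDER_CONSTANT)]))
```

```text
plate [ 451.3 -375.2] [ 56.4 106.3] long axis deg 128.5
table top z 0.07285129639614585 col [147 145 147]
table [642.8 -26.7] [109.5  59.6] long axis deg 88.2
bed [631.3  97. ] [418. 114.] long axis deg 89.4
(318, 243) [ 0.51  -0.012  0.13 ] [113 115 118]
(318, 232) [ 0.536 -0.012  0.134] [49 47 47]
(310, 255) [0.485 0.009 0.096] [124 125 132]
(335, 252) [ 0.485 -0.051  0.158] [19 17 18]
(335, 247) [ 0.498 -0.052  0.144] [6 5 6]
(240, 165) [0.654 0.144 0.336] [146 145 147]
(256, 165) [0.654 0.111 0.331] [146 146 147]
(270, 200) [0.641 0.112 0.018] [55 54 54]
(250, 200) [0.642 0.165 0.018] [45 45 45]
```

View pics/c1.png

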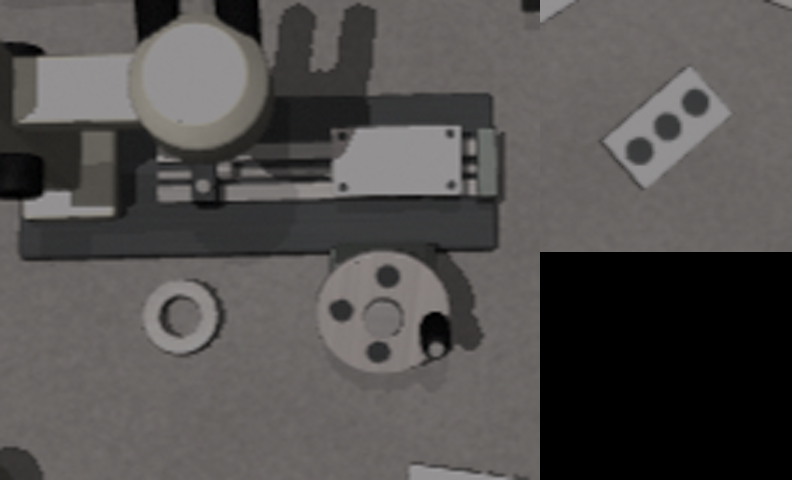

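The crop confirms the target: a bright plate with three dark discs. The handle is at lower right of the wheel, and the stop block is left of the table at crop (205,185). Moving over the plate now.

Request:
{"api": "send_rows", "payload": {"plan": [[[-1,0.58,0.46,0,0.892],[-1,0.58,0.46,0,0.892],[-1,0.58,0.46,0,0.892],[-1,0.58,0.46,0,0.892],[-1,0.58,0.46,0,0.892],[-1,0.58,0.46,0,0.892],[-1,0.58,0.46,0,0.892],[-1,0.58,0.46,0,0.892]]], "force": 30}}

```text
t: 0.77
tool_pos: [0.3353, -0.466, 0.2351]
orientation: [-2.485, -1.92, -0.0]
force: [0.2, -0.8, 0.3]
opening: 0.0926
gripper_force: 0.0
```

Request:
{"api": "send_rows", "payload": {"plan": [[[-1,0.58,0.46,-0.4,0.892],[-1,0.58,0.46,-0.4,0.892],[-1,0.58,0.46,-0.4,0.892],[-1,0.58,0.46,-0.4,0.892],[-1,0.58,0.46,-0.4,0.892],[-1,0.58,0.46,-0.4,0.892],[-1,0.58,0.46,-0.4,0.892],[-1,0.58,0.46,-0.4,0.892],[-1,0.58,0.46,-0.4,0.892],[-1,0.58,0.46,-0.4,0.892]]]}}

```text
t: 1.6
tool_pos: [0.4509, -0.3743, 0.1552]
orientation: [-1.369, -2.827, -0.0]
force: [-0.1, 0.2, 0.6]
opening: 0.0929
gripper_force: 0.0
```

```bash
cat > wr.py <<'E'
from h import *
def rects(s,im,zt,th=140,n='wrist'):
    g=im.min(2); k=cv2.morphologyEx((g>th).astype(np.uint8),cv2.MORPH_CLOSE,np.ones((5,5)))
    cs,_=cv2.findContours(k,cv2.RETR_EXTERNAL,cv2.CHAIN_APPROX_NONE)
    for q in cs:
        if cv2.contourArea(q)<2000: continue
        w=ray(n,s,q[:,0],zt)[:,:2]; rc=cv2.minAreaRect((w*1000).astype(np.float32)); b=cv2.boxPoints(rc)
        e=max((b[1]-b[0],b[2]-b[1]),key=np.linalg.norm)
        print('rect',np.round(rc[0],1),np.round(rc[1],1),'long',np.degrees(np.arctan2(e[1],e[0])).round(1)%180,'px',q[:,0].mean(0).round())
def tool(s):
    M=R.from_rotvec(s['orientation']).as_matrix(); print('tcp',np.round(s['tool_pos'],4),'y axis deg',np.degrees(np.arctan2(M[1,1],M[0,1])).round(2),'q',np.round(s['q'],2),'t',s['t'],'F',np.round(s['force'],1),'op',round(s['opening'],4))
E
python3 - <<'E'
from wr import *
s,im,d=grab('wrist'); cv2.imwrite('pics/w1.png',im); tool(s)
P=cloud('wrist',s,d); print(P[240,320].round(3)); rects(s,im,.014,120)
E
```

```text
tcp [ 0.4509 -0.3743  0.1552] y axis deg 38.33 q [-0.78  0.14  1.62  0.    1.38 -1.45] t 1.6 F [-0.1  0.2  0.6] op 0.0929
[ 0.457 -0.379  0.014]
rect [ 610.2 -424.5] [101.   40.5] long 38.3 px [431. 406.]
rect [ 472.3 -549.9] [118.3  66.3] long 38.3 px [200. 433.]
rect [ 489.9 -301.2] [313.8 224.2] long 38.4 px [433. 177.]
rect [ 306.7 -442.3] [127.3 233. ] long 122.1 px [ 85. 150.]
```

View pics/w1.png

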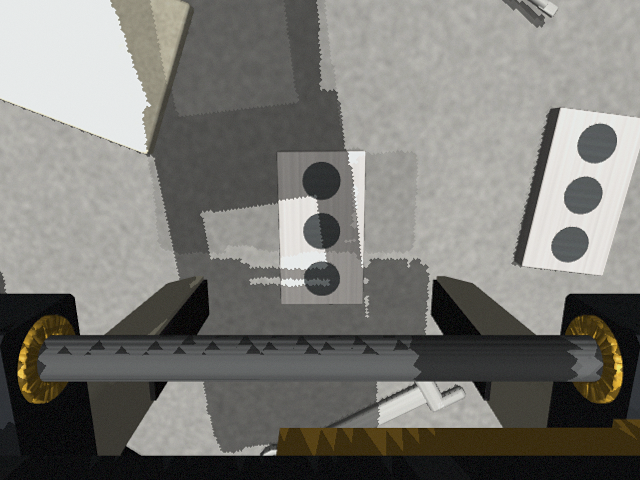

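The wrist view shows the plate with corners at (278,152), (365,152), (363,303) and (281,303), square in the jaws, and its discs at (321,181/231/278).

Run:
```python
from wr import *
s=telemetry.read_state()
w=ray('wrist',s,[(278,152),(365,152),(363,303),(281,303)],.014); print(w.round(4),w.mean(0),'sizes',[np.linalg.norm(w[i]-w[i-1]).round(4) for i in range(4)])
l=w[0]+w[1]-w[2]-w[3]; print('long',np.degrees(np.arctan2(l[1],l[0])))
print(ray('wrist',s,[(321,181),(321,231),(321,278)],.014).round(4))
```

```text
[[ 0.3974 -0.3487  0.014 ]
 [ 0.443  -0.3127  0.014 ]
 [ 0.5108 -0.3964  0.014 ]
 [ 0.464  -0.4334  0.014 ]] [ 0.45381096 -0.37283194  0.014     ] sizes [np.float64(0.1077), np.float64(0.0581), np.float64(0.1077), np.float64(0.0597)]
long 128.5723661283981
[[ 0.4319 -0.3461  0.014 ]
 [ 0.4535 -0.3733  0.014 ]
 [ 0.4749 -0.4004  0.014 ]]
```

Request:
{"api": "send_rows", "payload": {"plan": [[[-1,0.01,0.0,-0.3,0],[-1,0.01,0.0,-0.5,0],[-1,0.01,0.0,-0.6,0],[-1,0.01,0.0,-0.675,0],[-1,0.01,0.0,-0.675,0],[-1,0.01,0.0,-0.675,0],[0.3,0.01,0.0,-0.675,0],[1,0.01,0.0,-0.675,0],[1,0.01,0.0,-0.675,0],[1,0.01,0.0,-0.675,0],[1,0.01,0.0,-0.675,0],[1,0.01,0.0,-0.675,0],[1,0.01,0.0,-0.675,0],[1,0.01,0.0,-0.675,0]]], "force": 30}}

```text
t: 2.82
tool_pos: [0.4531, -0.3746, 0.0208]
orientation: [1.366, 2.829, -0.0]
force: [-0.3, 0.2, 1.7]
opening: 0.06
gripper_force: 30.0
```

Request:
{"api": "send_rows", "payload": {"plan": [[[1,0,0,0.2,0],[1,0,0,0.4,0],[1,0,0,0.6,0],[1,0.1,0.1,0.8,-0.1],[1,0.25,0.25,0.9,-0.2],[1,0.4,0.4,0.9,-0.3],[1,0.55,0.55,0.9,-0.4],[1,0.7,0.7,0.9,-0.5],[1,0.85,0.85,0.9,-0.6],[1,0.95,0.95,0.9,-0.672],[1,0.95,0.95,0.9,-0.672],[1,0.95,0.95,0.9,-0.672],[1,0.95,0.95,0.9,-0.672]]]}}

```text
t: 3.9
tool_pos: [0.6427, -0.1842, 0.1996]
orientation: [-2.254, -2.186, 0.002]
force: [-0.1, -0.2, -3.6]
opening: 0.0598
gripper_force: 30.0
```

Run:
```python
from wr import *
s,im,d=grab('wrist'); cv2.imwrite('pics/w2.png',im); tool(s); np.save('w2.npy',d)
```

```text
tcp [ 0.6427 -0.1842  0.1996] y axis deg -1.77 q [-0.36  0.33  1.32 -0.    1.49 -0.32] t 3.9 F [-0.1 -0.2 -3.6] op 0.0598
```

View pics/w2.png

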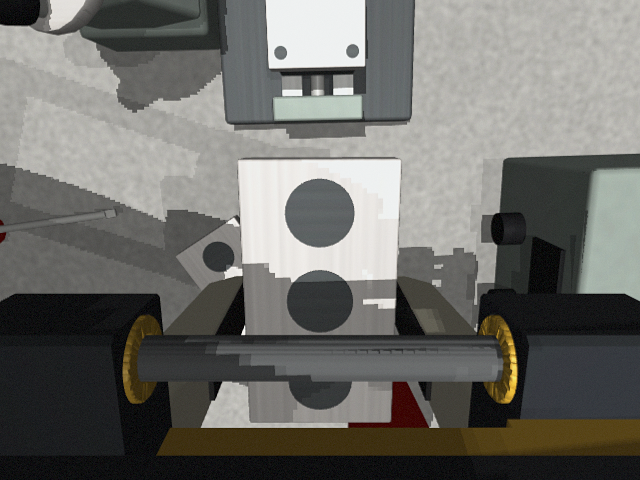

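The held plate is square in the jaws, with its far edge at (239–401,160). The slide table's near edge runs from (268,68) to (366,68).

Run:
```python
from wr import *
s=telemetry.read_state(); im=cv2.imread('pics/w2.png'); P=cloud('wrist',s,np.load('w2.npy'))
zp=s['tool_pos'][2]-.0068
print('depth z plate',P[180,300,2],'table',P[30,320,2])
w=ray('wrist',s,[(239,160),(401,160)],zp); print('held far edge',w.round(4),'mid',w.mean(0).round(4),'len',np.linalg.norm(w[1]-w[0]))
t=ray('wrist',s,[(268,68),(366,68)],.0725); print('table near',t.round(4),'mid',t.mean(0).round(4),'len',np.linalg.norm(t[1]-t[0]))
m=im[:,:,0].astype(int)
# edge columns of table plate and of held plate (subpixel-ish)
g=im.min(2)
for v in (5,20,40,60): 
    r=np.where(g[v,230:420]>170)[0]+230; print(v,r.min(),r.max(), ray('wrist',s,[(r.min(),v),(r.max()+1,v)],.0725)[:,:2].round(4).tolist())
for v in (170,200,230): 
    r=np.where(np.abs(P[v,225:420,2]-zp)<.01)[0]+225; print(v,r.min(),r.max(), ray('wrist',s,[(r.min(),v),(r.max()+1,v)],zp)[:,:2].round(4).tolist())
```

```text
depth z plate 0.19165575514328095 table 0.06665275722495828
held far edge [[ 0.6175 -0.1274  0.1932]
 [ 0.6756 -0.1293  0.1932]] mid [ 0.6465 -0.1284  0.1932] len 0.05814817849655462
table near [[ 0.6164 -0.0788  0.0725]
 [ 0.676  -0.0807  0.0725]] mid [ 0.6462 -0.0798  0.0725] len 0.059594263758431874
5 266 419 [[0.6174, -0.0441], [0.708, -0.047]]
20 267 419 [[0.6175, -0.0521], [0.7082, -0.0551]]
40 267 364 [[0.6168, -0.0631], [0.6755, -0.065]]
60 268 416 [[0.6167, -0.0743], [0.7069, -0.0772]]
170 237 401 [[0.6165, -0.131], [0.676, -0.1329]]
200 239 399 [[0.6164, -0.1419], [0.6754, -0.1437]]
230 240 398 [[0.6159, -0.1531], [0.6752, -0.155]]
```

Request:
{"api": "send_rows", "payload": {"plan": [[[1,0.01,0.15,0,0],[1,0.01,0.3,0,0],[1,0.01,0.45,0,0],[1,0.01,0.6,0,0],[1,0.01,0.7,0,0],[1,0.01,0.79,0,0],[1,0.01,0.79,-0.15,0],[1,0.01,0.79,-0.3,0],[1,0.01,0.79,-0.4,0],[1,0.01,0.79,-0.4,0],[1,0.01,0.79,-0.4,0]]]}}

```text
t: 4.87
tool_pos: [0.6435, -0.0278, 0.1195]
orientation: [-2.257, -2.182, 0.003]
force: [0.3, 0.4, -1.6]
opening: 0.0596
gripper_force: 30.0
```

Run:
```python
from wr import *
s,im,d=grab('wrist'); tool(s)
s2,im2,d2=grab('side'); 
cv2.imwrite('pics/w3.png',np.hstack([cv2.resize(im,(400,300)),cv2.resize(im2[180:300,230:390],(400,300),interpolation=2)])); cv2.imwrite('pics/side3raw.png',im2); cv2.imwrite('pics/w3raw.png',im)
```

```text
tcp [ 0.6435 -0.0278  0.1195] y axis deg -1.95 q [-0.12  0.33  1.48 -0.    1.34 -0.09] t 4.8667 F [ 0.3  0.4 -1.6] op 0.0596
```

View pics/w3.png

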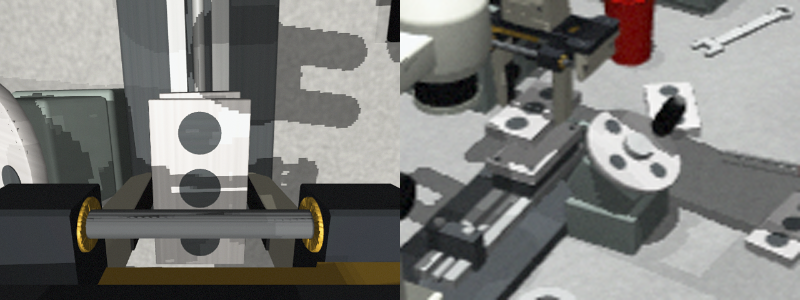

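The held plate hovers about 26 mm above the table, with the table's far edge just showing beyond it at about crop (160–240,94).

Run:
```python
from wr import *
s=telemetry.read_state(); im=cv2.imread('pics/w3raw.png'); g=im.min(2).astype(int)
for u in (250,270,300,370,380): print(u,g[140:170,u].tolist())
for v in (150,154,158,175): print(v,g[v,225:275].tolist(),g[v,365:410].tolist())
```

```text
250 [96, 94, 96, 94, 98, 97, 96, 94, 96, 96, 97, 95, 99, 97, 94, 101, 93, 93, 84, 133, 228, 239, 246, 244, 245, 244, 245, 244, 243, 244]
270 [103, 101, 95, 93, 92, 90, 94, 89, 87, 145, 234, 248, 245, 245, 245, 247, 245, 162, 83, 143, 221, 238, 244, 242, 243, 243, 242, 243, 241, 241]
300 [69, 71, 74, 75, 74, 76, 66, 39, 126, 229, 242, 244, 243, 243, 244, 244, 241, 156, 92, 163, 224, 239, 245, 244, 243, 243, 244, 243, 243, 243]
370 [59, 58, 56, 60, 52, 55, 72, 123, 151, 164, 163, 162, 163, 164, 162, 164, 153, 71, 68, 110, 142, 162, 166, 164, 166, 162, 163, 164, 165, 161]
380 [59, 56, 56, 58, 54, 58, 79, 136, 164, 169, 166, 167, 166, 165, 167, 168, 160, 80, 65, 110, 135, 158, 162, 162, 158, 160, 163, 159, 163, 158]
150 [94, 99, 96, 95, 97, 93, 94, 97, 96, 96, 101, 98, 98, 92, 96, 97, 99, 96, 96, 91, 91, 92, 97, 96, 96, 97, 95, 96, 96, 98, 174, 214, 220, 214, 220, 223, 225, 230, 231, 235, 234, 230, 229, 230, 233, 234, 233, 235, 233, 231] [168, 163, 162, 162, 163, 163, 166, 165, 163, 166, 168, 168, 169, 169, 166, 166, 166, 165, 145, 99, 55, 52, 54, 57, 54, 58, 58, 57, 59, 61, 62, 61, 61, 
[... 620 characters left out ...]
 78, 79, 85, 83, 85, 87, 78, 85, 81, 87, 83, 81, 82, 86, 89] [67, 67, 65, 67, 67, 68, 68, 65, 67, 69, 66, 68, 69, 68, 66, 65, 67, 67, 69, 69, 67, 68, 67, 65, 72, 70, 72, 72, 72, 69, 68, 72, 71, 70, 72, 66, 55, 61, 57, 56, 56, 61, 59, 60, 57]
175 [96, 95, 97, 99, 99, 95, 92, 94, 93, 98, 96, 96, 73, 202, 232, 240, 238, 236, 238, 239, 239, 242, 242, 244, 245, 245, 243, 243, 243, 243, 243, 243, 244, 244, 245, 243, 242, 240, 238, 240, 237, 239, 240, 240, 240, 242, 242, 242, 243, 244] [209, 163, 160, 161, 159, 159, 161, 160, 162, 161, 161, 158, 157, 157, 157, 158, 156, 157, 161, 160, 159, 160, 160, 161, 162, 165, 166, 166, 166, 164, 165, 166, 166, 161, 157, 142, 70, 57, 56, 64, 60, 59, 63, 58, 58]
```

Run:
```python
from wr import *
s=telemetry.read_state(); z=s['tool_pos'][2]
t=ray('wrist',s,[(255,148.9),(384,147.2)],.0725); h=ray('wrist',s,[(238,159.3),(400.5,159.3)],z-.0068)
for n,a in (('table',t),('held',h)): e=a[1]-a[0]; print(n,a.mean(0).round(4),np.linalg.norm(e).round(4),np.degrees(np.arctan2(e[1],e[0])).round(2))
print('table-held',(t-h).mean(0).round(4))
for dz in(-.005,.0):print(ray('wrist',s,[(255,148.9),(384,147.2)],.0725+dz).mean(0))
```

```text
table [0.6503 0.0319 0.0725] 0.0589 -1.18
held [0.65   0.0292 0.1161] 0.0583 -1.92
table-held [ 0.0003  0.0028 -0.0436]
[0.65033805 0.03181392 0.0675    ]
[0.65032891 0.03194984 0.0725    ]
```

```bash
python3 -c "
from wr import *
tool(telemetry.read_state())"
```

```text
tcp [ 0.6461 -0.0277  0.1229] y axis deg -1.93 q [-0.12  0.33  1.47 -0.    1.34 -0.09] t 4.9667 F [ 0.2 -0.2 -1.2] op 0.0594
```

Request:
{"api": "send_rows", "payload": {"plan": [[[1,0,0.008,-0.03,0.007],[1,0,0.008,-0.06,0.007],[1,0,0.008,-0.09,0.007],[1,0,0.008,-0.11,0.007],[1,0,0.008,-0.12,0.007],[1,0,0.008,-0.12,0.007],[1,0,0.008,-0.12,0.007],[1,0,0.008,-0.12,0.007],[1,0,0.008,-0.12,0.007]]]}}

```text
t: 5.72
tool_pos: [0.6454, -0.025, 0.097]
orientation: [2.249, 2.193, 0.001]
force: [-0.8, 0.2, -2.2]
opening: 0.0594
gripper_force: 30.0
```

Run:
```python
from wr import *
s,im,d=grab('wrist'); tool(s); cv2.imwrite('pics/w4raw.png',im); s2,im2,d2=grab('side'); tool(s2)
cv2.imwrite('pics/w4.png',np.hstack([im[100:250,220:420].repeat(2,0).repeat(2,1),cv2.resize(im2[210:270,260:340],(400,300),interpolation=2)]))
```

```text
tcp [ 0.6454 -0.025   0.097 ] y axis deg -1.44 q [-0.12  0.35  1.49 -0.    1.3  -0.09] t 5.7167 F [-0.8  0.2 -2.2] op 0.0594
tcp [ 0.6454 -0.025   0.097 ] y axis deg -1.44 q [-0.12  0.35  1.49 -0.    1.3  -0.09] t 5.7667 F [-0.3 -0.6 -2.5] op 0.0595
```

View pics/w4.png

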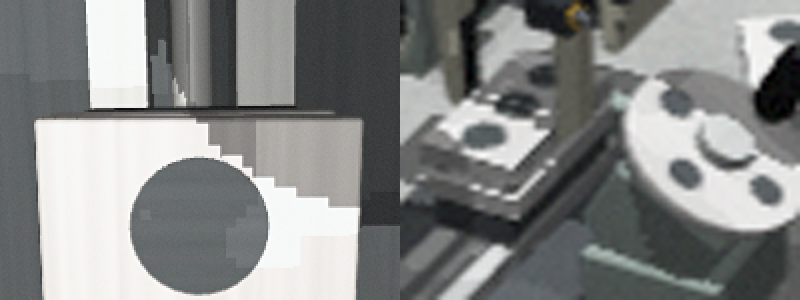

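Run:
```python
from wr import *
g=cv2.imread('pics/w4raw.png').min(2).astype(int)
for v in range(152,163): print(v,g[v,234:276:2].tolist(),g[v,370:406:2].tolist())
for u in (300,320,350,380): print(u,g[148:166,u])
```

```text
152 [92, 94, 97, 96, 95, 97, 93, 95, 94, 96, 90, 96, 96, 96, 91, 84, 241, 241, 242, 241, 240] [61, 61, 57, 57, 58, 53, 58, 56, 59, 57, 54, 55, 58, 53, 61, 60, 60, 57]
153 [93, 93, 98, 99, 97, 98, 91, 93, 94, 95, 94, 94, 95, 96, 96, 87, 236, 235, 236, 233, 233] [57, 58, 56, 61, 56, 56, 60, 59, 59, 55, 60, 52, 56, 61, 60, 61, 61, 58]
154 [95, 94, 96, 98, 94, 97, 89, 92, 94, 93, 93, 99, 97, 94, 93, 79, 124, 66, 68, 69, 67] [54, 62, 62, 64, 60, 61, 64, 64, 59, 58, 53, 60, 56, 60, 59, 62, 60, 62]
155 [91, 96, 93, 95, 94, 98, 94, 93, 94, 93, 96, 95, 96, 94, 71, 46, 42, 40, 41, 46, 43] [77, 76, 80, 80, 83, 87, 85, 85, 75, 56, 51, 56, 60, 59, 59, 60, 59, 61]
156 [89, 92, 96, 97, 97, 98, 90, 91, 87, 88, 89, 92, 88, 88, 86, 90, 91, 92, 91, 92, 91] [115, 118, 117, 117, 123, 123, 126, 125, 104, 59, 57, 58, 60, 57, 59, 57, 57, 56]
157 [90, 92, 98, 98, 97, 100, 88, 84, 86, 87, 88, 86, 87, 86, 94, 93, 96, 95, 97, 98, 100] [71, 71, 70, 71, 72, 75, 76, 71, 74, 59, 58, 61, 60, 58, 59, 58, 57, 60]
158 [93, 92, 89, 95, 96, 87, 87, 86, 89, 92, 87, 91, 79, 92, 91, 92, 89, 96, 96, 96, 95] [69, 68, 64, 64, 
[... 452 characters left out ...]
92, 86, 227, 235, 233, 236, 238, 240, 240, 237, 239, 242, 240, 239, 236, 235, 234, 234, 239, 240, 242] [164, 169, 165, 161, 161, 159, 157, 160, 162, 162, 166, 163, 166, 162, 163, 146, 68, 56]
162 [94, 85, 229, 244, 243, 243, 246, 248, 247, 246, 247, 245, 246, 243, 242, 241, 240, 243, 245, 246, 247] [167, 168, 168, 168, 165, 160, 162, 163, 164, 164, 167, 167, 170, 167, 167, 147, 62, 56]
300 [ 95  97  93  94  97  70  40  66 102 137  97 164 226 240 245 244 244 244]
320 [118 118 119 119 116  62  26  58  73  80  64  86 111 163 245 241 239 238]
350 [157 158 159 162 151  16  40  78 102  72  71 106 138 163 166 165 161 164]
380 [ 55  54  55  55  53  56  61  87 123  75  64  97 140 159 160 160 161 161]
```

Run:
```python
from wr import *
s=telemetry.read_state(); z=s['tool_pos'][2]; tool(s)
for zt in (.0675,.0725,.0755):
    t=ray('wrist',s,[(246.5,155.4),(386.8,155.2)],zt); h=ray('wrist',s,[(237.7,159.2),(401,159.2)],z-.0068)
    print(zt,'w',np.linalg.norm(t[1]-t[0]),'d',(t-h).mean(0).round(4), (t-h).round(4)[:,0],h.mean(0),np.linalg.norm(h[1]-h[0]))
```

```text
tcp [ 0.6453 -0.025   0.097 ] y axis deg -1.44 q [-0.12  0.35  1.49 -0.    1.3  -0.09] t 5.8167 F [ 0.8 -0.8 -2.4] op 0.0599
0.0675 w 0.057581268989945054 d [-0.0011  0.0004 -0.0227] [-0.0006 -0.0016] [0.64881373 0.03194537 0.09015749] 0.05858893075950493
0.0725 w 0.05595885691619159 d [-0.0011  0.0006 -0.0177] [ 0.0003 -0.0024] [0.64881373 0.03194537 0.09015749] 0.05858893075950493
0.0755 w 0.05498540967193957 d [-0.001   0.0008 -0.0147] [ 0.0008 -0.0028] [0.64881373 0.03194537 0.09015749] 0.05858893075950493
```

Request:
{"api": "send_rows", "payload": {"plan": [[[1,-0.004,0,-0.005,0],[1,-0.004,0,-0.01,0],[1,-0.004,0,-0.015,0],[1,-0.004,0,-0.015,0],[1,-0.004,0,-0.015,0]]]}}

```text
t: 6.23
tool_pos: [0.6442, -0.025, 0.0935]
orientation: [-2.249, -2.193, 0.0]
force: [0.4, -0.3, -2.8]
opening: 0.0597
gripper_force: 30.0
```

Request:
{"api": "send_rows", "payload": {"plan": [[[1,0,0,-0.005,0],[1,0,0,-0.01,0],[1,0,0,-0.01,0],[1,0,0,-0.01,0]]]}}

```text
t: 6.57
tool_pos: [0.6442, -0.025, 0.0915]
orientation: [-2.249, -2.193, 0.0]
force: [0.2, 0.0, -1.7]
opening: 0.0596
gripper_force: 30.0
```

Request:
{"api": "send_rows", "payload": {"plan": [[[1,0,0,-0.005,0],[1,0,0,-0.01,0],[1,0,0,-0.01,0],[1,0,0,-0.01,0]]]}}

```text
t: 6.9
tool_pos: [0.6445, -0.025, 0.0898]
orientation: [2.249, 2.193, 0.0]
force: [0.0, -0.5, -0.9]
opening: 0.0595
gripper_force: 30.0
```

Request:
{"api": "send_rows", "payload": {"plan": [[[1,0,0,-0.005,0],[1,0,0,-0.005,0],[1,0,0,-0.005,0]]]}}

```text
t: 7.15
tool_pos: [0.6445, -0.025, 0.0897]
orientation: [2.249, 2.193, 0.0]
force: [-3.6, -0.3, 5.5]
opening: 0.0597
gripper_force: 30.0
```

Request:
{"api": "send_rows", "payload": {"plan": [[[-1,0,0,0,0],[-1,0,0,0,0],[-1,0,0,0,0],[-1,0,0,0,0],[-1,0,0,0,0],[-1,0,0,0,0],[-1,0,0,0.1,0],[-1,0,0,0.3,0],[-1,0,0,0.5,0],[-1,0,0,0.7,0],[-1,0,-0.2,0.8,0],[-1,0,-0.4,0.8,0],[-1,0,-0.6,0.8,0],[-1,0,-0.6,0.8,0],[-1,0,-0.6,0.8,0],[-1,0,-0.6,0.8,0]]]}}

```text
t: 8.48
tool_pos: [0.6441, -0.1449, 0.2481]
orientation: [-2.25, -2.192, -0.0]
force: [-0.2, 0.2, -0.1]
opening: 0.093
gripper_force: 0.0
```

Run:
```python
from wr import *
s,im,d=grab('wrist'); tool(s); cv2.imwrite('pics/w5raw.png',im)
st,it,dt=grab('top'); cv2.imwrite('pics/t5raw.png',it); np.save('t5.npy',dt)
cv2.imwrite('pics/w5.png',np.hstack([cv2.resize(im,(400,300)),cv2.resize(it[150:270,230:390],(400,300),interpolation=2)]))
```

```text
tcp [ 0.6441 -0.1449  0.2481] y axis deg -1.49 q [-0.3   0.29  1.28  0.    1.57 -0.27] t 8.4833 F [-0.2  0.2 -0.1] op 0.093
```

View pics/w5.png

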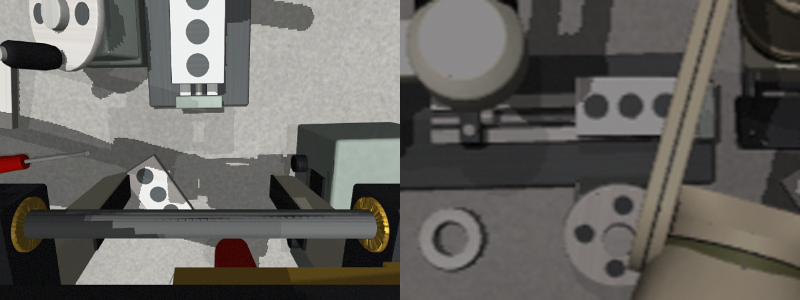

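The plate now lies squarely on the table: in both views no edge of the lower plate shows beneath it. Next I measure the wheel and handle.

Run:
```python
from wr import *
d=np.load('top0.npy'); im=cv2.imread('pics/top0.png'); P=cloud('top',None,d); g=im.min(2)
psi=np.radians(-1.5); Rz=R.from_euler('z',psi).as_matrix(); a=Rz@np.array([-.5,0,.866])
ex=Rz@np.array([.866,0,.5]); ey=Rz@np.array([0,1,0.])
c=np.array([.51,-.012,.11]); Q=P[205:285,285:350].reshape(-1,3); G=g[205:285,285:350].ravel(); U=np.argwhere(np.ones((80,65)))[:,::-1]+[285,205]
h=(Q-c)@a; print('h hist',np.histogram(h,bins=np.arange(-.06,.08,.005)))
f=(np.hypot((Q-c)@ex,(Q-c)@ey)<.065)&(np.abs(h-np.median(h[(G>90)&(np.hypot((Q-c)@ex,(Q-c)@ey)<.05)]))<.008)
F=Q[f]; u,sv,vt=np.linalg.svd(F-F.mean(0)); n=vt[2]*np.sign(vt[2][2]); print('normal',n.round(3),'exp',a.round(3),'rms',sv[2]/np.sqrt(len(F)))
hf=np.median((F-c)@a); p=np.stack([(F-c)@ex,(F-c)@ey],-1)
(cx,cy),r=cv2.minEnclosingCircle((p*1000).astype(np.float32)); print('disc',cx,cy,r,'hf',hf)
C=c+ex*cx/1000+ey*cy/1000+a*hf; print('face centre',C,'wheel_centre',C+a*.033)
hm=((Q-C)@a>.012)&(np.hypot((Q-C)@ex,(Q-C)@ey)<.07)&(np.hypot((Q-C)@ex,(Q-C)@ey)>.025)
H=Q[hm]; print('handle n',len(H),'top h',((H-C)@a).max(),'inplane med',np.median((H-C)@ex),np.median((H-C)@ey),'px',U[hm].mean(0))
t=((Q-C)@a>.045)&hm; T=Q[t]; print('tip',len(T),U[t].mean(0),T.mean(0).round(4),((T-C)@ex).mean(),((T-C)@ey).mean())
W=C+a*.033
for ang in (np.degrees(np.arctan2(((T-C)@ey).mean(),((T-C)@ex).mean())),): print('ang deg',ang,'grip',W+.042*(np.cos(np.radians(ang))*ex+np.sin(np.radians(ang))*ey))
```

```text
h hist (array([236, 272, 137,  21,  11,   4,  10,   3,   1,   0,  20, 426, 720,
       110,  83,   6,  11,  11,  12,   9,   6,  20,  31,  26,   3,   0,
         0,   0]), array([-6.00000000e-02, -5.50000000e-02, -5.00000000e-02, -4.50000000e-02,
       -4.00000000e-02, -3.50000000e-02, -3.00000000e-02, -2.50000000e-02,
       -2.00000000e-02, -1.50000000e-02, -1.00000000e-02, -5.00000000e-03,
       -2.77555756e-17,  5.00000000e-03,  1.00000000e-02,  1.50000000e-02,
        2.00000000e-02,  2.50000000e-02,  3.00000000e-02,  3.50000000e-02,
        4.00000000e-02,  4.50000000e-02,  5.00000000e-02,  5.50000000e-02,
        6.00000000e-02,  6.50000000e-02,  7.00000000e-02,  7.50000000e-02,
        8.00000000e-02]))
normal [-0.493  0.006  0.87 ] exp [-0.5    0.013  0.866] rms 0.0027289679699421614
disc -0.6565676331520081 2.041918992996216 55.84596252441406 hf 0.001062861260363258
face centre [ 0.50895381 -0.00992999  0.11059215] wheel_centre [ 0.49245946 -0.00949807  0.13917015]
handle n 136 top h 0.061396760672211406 inplane med 0.0014225478780550195 -0.04215467499390391 px [335.25       251.47794118]
tip 72 [335.43055556 254.38888889] [ 0.4792 -0.0519  0.1551] -0.002556696920650448 -0.04274213355240741
ang deg -93.42317033345095 grip [ 0.48919096 -0.05135191  0.13791624]
```

Request:
{"api": "send_rows", "payload": {"plan": [[[-1,-0.2,0.05,0.02,0.12],[-1,-0.4,0.15,0.02,0.24],[-1,-0.6,0.25,0.02,0.36],[-1,-0.7,0.35,0.02,0.48],[-1,-0.785,0.465,0.02,0.6],[-1,-0.785,0.465,0.02,0.72],[-1,-0.785,0.465,0.02,0.84],[-1,-0.785,0.465,0.02,0.95],[-1,-0.785,0.465,0.02,1],[-1,-0.785,0.465,0.02,1]]]}}

```text
t: 9.42
tool_pos: [0.4872, -0.0505, 0.2527]
orientation: [0.844, 3.026, 0.0]
force: [-0.2, 0.2, 0.6]
opening: 0.0928
gripper_force: 0.0
```

Request:
{"api": "send_rows", "payload": {"plan": [[[-1,0,0,0,0.12],[-1,0,0,0,0.24],[-1,0,0,0,0.36],[-1,0,0,0,0.5],[-1,0,0,0,0.5],[-1,0,0,0,0.5],[-1,0,0,0,0.5]]]}}

```text
t: 10.0
tool_pos: [0.4873, -0.0515, 0.2526]
orientation: [-0.046, -3.141, -0.0]
force: [0.6, -1.2, 0.7]
opening: 0.0929
gripper_force: 0.0
```

Run:
```python
from wr import *
s,im,d=grab('wrist'); tool(s); cv2.imwrite('pics/w6.png',im); np.save('w6.npy',d)
W=np.array([.4925,-.0095,.1392]); G=np.array([.4892,-.0514,.1379]); a=np.array([-.5,.013,.866])
print(pix('wrist',s,[W-.033*a,W-.023*a,G,G+.021*a]).round(1))
P=cloud('wrist',s,d); 
for n,p in (('hub',W-.023*a),('tip',G+.021*a)):
    u,v=pix('wrist',s,p)[0].round().astype(int); print(n,p.round(4),P[v,u].round(4) if 0<=v<480 and 0<=u<640 else 'out')
```

```text
tcp [ 0.4873 -0.0515  0.2526] y axis deg 88.32 q [-0.21 -0.18  1.76  0.    1.56 -1.75] t 10.0 F [ 0.6 -1.2  0.7] op 0.0929
[[378.9 256.7]
 [380.8 253.1]
 [319.7 240.5]
 [319.7 230.6]]
hub [ 0.504  -0.0098  0.1193] [ 0.5045 -0.0094  0.1173]
tip [ 0.4787 -0.0511  0.1561] [ 0.4786 -0.051   0.1578]
```

View pics/w6.png

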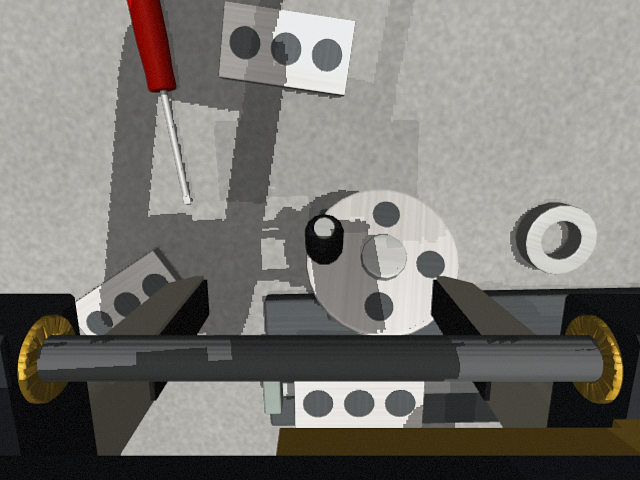

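The hub is at (384,257) and the handle tip at (324,227), both within about 3 mm of the prediction. The plate is still on the table at (360,405).

Run:
```python
from wr import *
s=telemetry.read_state(); psi=np.radians(-1.5); Rz=R.from_euler('z',psi).as_matrix(); a=Rz@np.array([-.5,0,.866]); ex=Rz@np.array([.866,0,.5]); ey=Rz@np.array([0,1,0.])
W=np.array([.4925,-.0095,.1392])
K,T=pose('wrist',s); o=T[:3,3]
def hit(uv,off):
    r=ray('wrist',s,uv,0)[0]-o; return o+r*(((W+a*off-o)@a)/(r@a))
hub=hit((384,257),-.023); tip=hit((324,227),.021); disc=hit((382.5,262),-.033)
print('hub->W',hub+a*.023,'disc->W',disc+a*.033,'tip->G',tip-a*.021)
v=tip-hub; print('inplane',v@ex,v@ey,np.hypot(v@ex,v@ey),np.degrees(np.arctan2(v@ey,v@ex)))
```

```text
hub->W [ 0.4949047  -0.00758097  0.14055892] disc->W [ 0.49592411 -0.00727423  0.14114265] tip->G [ 0.48735358 -0.04890665  0.13682523]
inplane -0.007467054775832965 -0.041509183755887455 0.04217545782923193 -100.19782568925599
```

Request:
{"api": "send_rows", "payload": {"plan": [[[-1,-0.015,0,-0.2,0],[-1,-0.015,0,-0.35,0],[-1,-0.015,0,-0.45,0],[-1,-0.015,0,-0.55,0],[-1,-0.015,0,-0.553,0],[-1,-0.015,0,-0.553,0],[-1,-0.015,0,-0.553,0]]], "force": 15}}

```text
t: 10.63
tool_pos: [0.485, -0.0521, 0.1434]
orientation: [0.041, 3.14, -0.0]
force: [-0.0, 0.4, 0.2]
opening: 0.0929
gripper_force: 0.0
```

Request:
{"api": "send_rows", "payload": {"plan": [[[0,0,0,0,0],[0.3,0,0,0,0],[1,0,0,0,0],[1,0,0,0,0],[1,0,0,0,0],[1,0,0,0,0],[1,0,0,0,0],[1,0,0,0,0],[1,0,0,0,0],[1,0,0,0,0]]]}}

```text
t: 11.47
tool_pos: [0.4843, -0.0519, 0.142]
orientation: [-0.04, -3.141, -0.0]
force: [0.4, 7.4, -0.3]
opening: 0.0309
gripper_force: 4.3
```

Request:
{"api": "send_rows", "payload": {"plan": [[[1,0,0,0,0],[1,0,0,0,0],[1,0,0,0,0],[1,0,0,0,0],[1,0,0,0,0]]]}}

```text
t: 11.88
tool_pos: [0.484, -0.0492, 0.1417]
orientation: [-0.038, -3.14, -0.008]
force: [-1.1, 13.0, 1.3]
opening: 0.0247
gripper_force: 15.0
```

```bash
cat > circ.py <<'E'
import sys,json; from h import *
psi=np.radians(-1.5); Rz=R.from_euler('z',psi).as_matrix(); ex=Rz@np.array([.866,0,.5]); ey=Rz@np.array([0,1,0.])
def tab(th0,step,n,r=.042):
    e=lambda t: r*(np.cos(np.radians(t))*ex+np.sin(np.radians(t))*ey)
    print(json.dumps([[1]+[round(float(x),3) for x in (e(th0-step*(i+1))-e(th0))/.2]+[0] for i in range(n)]))
if __name__=='__main__': tab(*map(float,sys.argv[1:3]),int(sys.argv[3]))
E
python3 circ.py -100 9 10; echo; python3 circ.py -190 9 20; echo;  python3 circ.py -10 9 20
```

```text
[[1, -0.027, 0.009, -0.016, 0], [1, -0.053, 0.023, -0.031, 0], [1, -0.077, 0.041, -0.045, 0], [1, -0.098, 0.064, -0.057, 0], [1, -0.115, 0.089, -0.068, 0], [1, -0.129, 0.118, -0.076, 0], [1, -0.138, 0.149, -0.082, 0], [1, -0.144, 0.181, -0.086, 0], [1, -0.145, 0.214, -0.087, 0], [1, -0.141, 0.247, -0.085, 0]]

[[1, 0.008, 0.032, 0.004, 0], [1, 0.02, 0.062, 0.011, 0], [1, 0.036, 0.089, 0.02, 0], [1, 0.056, 0.113, 0.03, 0], [1, 0.078, 0.134, 0.043, 0], [1, 0.103, 0.15, 0.057, 0], [1, 0.13, 0.161, 0.073, 0], [1, 0.158, 0.167, 0.089, 0], [1, 0.187, 0.169, 0.105, 0], [1, 0.215, 0.165, 0.122, 0], [1, 0.242, 0.156, 0.138, 0], [1, 0.268, 0.142, 0.153, 0], [1, 0.292, 0.124, 0.167, 0], [1, 0.313, 0.101, 0.179, 0], [1, 0.33, 0.075, 0.189, 0], [1, 0.344, 0.047, 0.198, 0], [1, 0.354, 0.016, 0.204, 0], [1, 0.359, -0.017, 0.207, 0], [1, 0.36, -0.05, 0.208, 0], [1, 0.356, -0.082, 0.207, 0]]

[[1, -0.008, -0.032, -0.004, 0], [1, -0.02, -0.062, -0.011, 0], [1, -0.036, -0.089, -0.02, 0], [1, -0.056, -0.113, -0.03, 0], [1, -0.078, -0.134, -0.043, 0], [1, -0.103, -0.15, -0.057, 0], [1, -0.13, -0.161, -0.073, 0], [1, -0.158, -0.167, -0.089, 0], [1, -0.187, -0.169, -0.105, 0], [1, -0.215, -0.165, -0.122, 0], [1, -0.242, -0.156, -0.138, 0], [1, -0.268, -0.142, -0.153, 0], [1, -0.292, -0.124, -0.167, 0], [1, -0.313, -0.101, -0.179, 0], [1, -0.33, -0.075, -0.189, 0], [1, -0.344, -0.047, -0.198, 0], [1, -0.354, -0.016, -0.204, 0], [1, -0.359, 0.017, -0.207, 0], [1, -0.36, 0.05, -0.208, 0], [1, -0.356, 0.082, -0.207, 0]]
```

Request:
{"api": "send_rows", "payload": {"plan": [[[1,0,0.013,0,0],[1,0,0.013,0,0],[1,0,0.013,0,0]]], "force": 30}}

```text
t: 12.13
tool_pos: [0.484, -0.0489, 0.1418]
orientation: [-0.039, -3.141, -0.001]
force: [-2.2, 3.8, 0.8]
opening: 0.0246
gripper_force: 30.0
```

Gripped and relieved. First quarter turn clockwise:

Request:
{"api": "send_rows", "payload": {"plan": [[[1,-0.027,0.009,-0.016,0],[1,-0.053,0.023,-0.031,0],[1,-0.077,0.041,-0.045,0],[1,-0.098,0.064,-0.057,0],[1,-0.115,0.089,-0.068,0],[1,-0.129,0.118,-0.076,0]]]}}

```text
t: 12.63
tool_pos: [0.4577, -0.0279, 0.1265]
orientation: [-0.041, -3.141, 0.006]
force: [-3.5, -8.3, 0.3]
opening: 0.0242
gripper_force: 30.0
```

```bash
python3 circ.py -154 9 20; echo; python3 circ.py -334 9 20
```

```text
[[1, -0.01, 0.031, -0.006, 0], [1, -0.015, 0.063, -0.01, 0], [1, -0.016, 0.096, -0.011, 0], [1, -0.012, 0.129, -0.009, 0], [1, -0.004, 0.161, -0.005, 0], [1, 0.008, 0.191, 0.002, 0], [1, 0.024, 0.218, 0.011, 0], [1, 0.043, 0.242, 0.021, 0], [1, 0.066, 0.262, 0.034, 0], [1, 0.091, 0.279, 0.048, 0], [1, 0.118, 0.29, 0.064, 0], [1, 0.146, 0.296, 0.08, 0], [1, 0.174, 0.298, 0.096, 0], [1, 0.203, 0.294, 0.113, 0], [1, 0.23, 0.285, 0.129, 0], [1, 0.256, 0.271, 0.144, 0], [1, 0.28, 0.253, 0.158, 0], [1, 0.3, 0.23, 0.17, 0], [1, 0.318, 0.204, 0.18, 0], [1, 0.332, 0.175, 0.189, 0]]

[[1, 0.01, -0.031, 0.006, 0], [1, 0.015, -0.063, 0.01, 0], [1, 0.016, -0.096, 0.011, 0], [1, 0.012, -0.129, 0.009, 0], [1, 0.004, -0.161, 0.005, 0], [1, -0.008, -0.191, -0.002, 0], [1, -0.024, -0.218, -0.011, 0], [1, -0.043, -0.242, -0.021, 0], [1, -0.066, -0.262, -0.034, 0], [1, -0.091, -0.279, -0.048, 0], [1, -0.118, -0.29, -0.064, 0], [1, -0.146, -0.296, -0.08, 0], [1, -0.174, -0.298, -0.096, 0], [1, -0.203, -0.294, -0.113, 0], [1, -0.23, -0.285, -0.129, 0], [1, -0.256, -0.271, -0.144, 0], [1, -0.28, -0.253, -0.158, 0], [1, -0.3, -0.23, -0.17, 0], [1, -0.318, -0.204, -0.18, 0], [1, -0.332, -0.175, -0.189, 0]]
```

Request:
{"api": "send_rows", "payload": {"plan": [[[1,-0.01,0.031,-0.006,0],[1,-0.015,0.063,-0.01,0],[1,-0.016,0.096,-0.011,0],[1,-0.012,0.129,-0.009,0],[1,-0.004,0.161,-0.005,0],[1,0.008,0.191,0.002,0],[1,0.024,0.218,0.011,0],[1,0.043,0.242,0.021,0]]]}}

```text
t: 13.3
tool_pos: [0.4638, 0.0224, 0.1295]
orientation: [-0.04, -3.134, 0.001]
force: [-12.6, -1.5, 6.8]
opening: 0.0242
gripper_force: 30.3
```

```bash
python3 circ.py -226 9 20; echo; python3 circ.py -46 9 20
```

```text
[[1, 0.023, 0.02, 0.013, 0], [1, 0.048, 0.036, 0.027, 0], [1, 0.074, 0.048, 0.042, 0], [1, 0.102, 0.054, 0.058, 0], [1, 0.131, 0.055, 0.075, 0], [1, 0.159, 0.052, 0.091, 0], [1, 0.187, 0.043, 0.107, 0], [1, 0.213, 0.029, 0.122, 0], [1, 0.236, 0.01, 0.136, 0], [1, 0.257, -0.012, 0.148, 0], [1, 0.274, -0.038, 0.159, 0], [1, 0.288, -0.067, 0.167, 0], [1, 0.298, -0.097, 0.173, 0], [1, 0.303, -0.13, 0.177, 0], [1, 0.304, -0.163, 0.178, 0], [1, 0.3, -0.195, 0.176, 0], [1, 0.292, -0.227, 0.172, 0], [1, 0.28, -0.257, 0.166, 0], [1, 0.264, -0.284, 0.157, 0], [1, 0.245, -0.309, 0.146, 0]]

[[1, -0.023, -0.02, -0.013, 0], [1, -0.048, -0.036, -0.027, 0], [1, -0.074, -0.048, -0.042, 0], [1, -0.102, -0.054, -0.058, 0], [1, -0.131, -0.055, -0.075, 0], [1, -0.159, -0.052, -0.091, 0], [1, -0.187, -0.043, -0.107, 0], [1, -0.213, -0.029, -0.122, 0], [1, -0.236, -0.01, -0.136, 0], [1, -0.257, 0.012, -0.148, 0], [1, -0.274, 0.038, -0.159, 0], [1, -0.288, 0.067, -0.167, 0], [1, -0.298, 0.097, -0.173, 0], [1, -0.303, 0.13, -0.177, 0], [1, -0.304, 0.163, -0.178, 0], [1, -0.3, 0.195, -0.176, 0], [1, -0.292, 0.227, -0.172, 0], [1, -0.28, 0.257, -0.166, 0], [1, -0.264, 0.284, -0.157, 0], [1, -0.245, 0.309, -0.146, 0]]
```

Request:
{"api": "send_rows", "payload": {"plan": [[[1,0.023,0.02,0.013,0],[1,0.048,0.036,0.027,0],[1,0.074,0.048,0.042,0],[1,0.102,0.054,0.058,0],[1,0.131,0.055,0.075,0],[1,0.159,0.052,0.091,0],[1,0.187,0.043,0.107,0],[1,0.213,0.029,0.122,0],[1,0.236,0.01,0.136,0],[1,0.257,-0.012,0.148,0]]]}}

```text
t: 14.13
tool_pos: [0.5169, 0.0205, 0.1602]
orientation: [-0.039, -3.137, -0.001]
force: [-10.8, 2.9, 4.2]
opening: 0.0242
gripper_force: 30.2
```

```bash
python3 circ.py -316 9 20; echo; python3 circ.py -136 9 20
```

```text
[[1, 0.017, -0.026, 0.01, 0], [1, 0.031, -0.055, 0.019, 0], [1, 0.041, -0.086, 0.025, 0], [1, 0.046, -0.118, 0.028, 0], [1, 0.047, -0.151, 0.029, 0], [1, 0.043, -0.184, 0.028, 0], [1, 0.036, -0.215, 0.024, 0], [1, 0.023, -0.245, 0.017, 0], [1, 0.007, -0.273, 0.008, 0], [1, -0.012, -0.297, -0.003, 0], [1, -0.035, -0.317, -0.015, 0], [1, -0.06, -0.333, -0.03, 0], [1, -0.087, -0.345, -0.045, 0], [1, -0.115, -0.351, -0.061, 0], [1, -0.143, -0.352, -0.077, 0], [1, -0.172, -0.348, -0.094, 0], [1, -0.199, -0.339, -0.11, 0], [1, -0.225, -0.326, -0.125, 0], [1, -0.248, -0.307, -0.139, 0], [1, -0.269, -0.285, -0.151, 0]]

[[1, -0.017, 0.026, -0.01, 0], [1, -0.031, 0.055, -0.019, 0], [1, -0.041, 0.086, -0.025, 0], [1, -0.046, 0.118, -0.028, 0], [1, -0.047, 0.151, -0.029, 0], [1, -0.043, 0.184, -0.028, 0], [1, -0.036, 0.215, -0.024, 0], [1, -0.023, 0.245, -0.017, 0], [1, -0.007, 0.273, -0.008, 0], [1, 0.012, 0.297, 0.003, 0], [1, 0.035, 0.317, 0.015, 0], [1, 0.06, 0.333, 0.03, 0], [1, 0.087, 0.345, 0.045, 0], [1, 0.115, 0.351, 0.061, 0], [1, 0.143, 0.352, 0.077, 0], [1, 0.172, 0.348, 0.094, 0], [1, 0.199, 0.339, 0.11, 0], [1, 0.225, 0.326, 0.125, 0], [1, 0.248, 0.307, 0.139, 0], [1, 0.269, 0.285, 0.151, 0]]
```

Request:
{"api": "send_rows", "payload": {"plan": [[[1,0.017,-0.026,0.01,0],[1,0.031,-0.055,0.019,0],[1,0.041,-0.086,0.025,0],[1,0.046,-0.118,0.028,0],[1,0.047,-0.151,0.029,0],[1,0.043,-0.184,0.028,0],[1,0.036,-0.215,0.024,0],[1,0.023,-0.245,0.017,0],[1,0.007,-0.273,0.008,0],[1,-0.012,-0.297,-0.003,0],[1,-0.035,-0.317,-0.015,0],[1,-0.06,-0.333,-0.03,0],[1,-0.087,-0.345,-0.045,0],[1,-0.115,-0.351,-0.061,0],[1,-0.143,-0.352,-0.077,0],[1,-0.172,-0.348,-0.094,0],[1,-0.199,-0.339,-0.11,0],[1,-0.225,-0.326,-0.125,0],[1,-0.248,-0.307,-0.139,0],[1,-0.269,-0.285,-0.151,0]]]}}

```text
t: 15.8
tool_pos: [0.4653, -0.0388, 0.131]
orientation: [0.041, 3.139, -0.006]
force: [2.3, -7.7, -0.4]
opening: 0.0242
gripper_force: 29.8
```

```bash
cat > tabpos.py <<'E'
from wr import *
s,im,d=grab('side'); tool(s); cv2.imwrite('pics/sideT.png',im)
st,it,dt=grab('top'); cv2.imwrite('pics/topT.png',it)
P=cloud('top',None,dt); m=(np.abs(P[...,2]-.0855)<.007)&(np.abs(P[...,0]-.645)<.036)&(it.max(2)>0)&(P[...,1]<.2)&(P[...,1]>-.1)
ys=P[...,1][m&(np.abs(P[...,0]-.645)<.028)]; print('n',m.sum(),'y range',np.percentile(ys,[1,50,99]).round(4))
E
python3 tabpos.py
```

```text
tcp [ 0.4653 -0.0388  0.131 ] y axis deg 88.5 q [-0.19 -0.16  1.97 -0.    1.33 -1.73] t 15.8 F [ 2.3 -7.7 -0.4] op 0.0242
n 964 y range [-0.0357  0.0177  0.0707]
```

Request:
{"api": "send_rows", "payload": {"plan": [[[1,-0.017,0.026,-0.01,0],[1,-0.031,0.055,-0.019,0],[1,-0.041,0.086,-0.025,0],[1,-0.046,0.118,-0.028,0],[1,-0.047,0.151,-0.029,0],[1,-0.043,0.184,-0.028,0],[1,-0.036,0.215,-0.024,0],[1,-0.023,0.245,-0.017,0],[1,-0.007,0.273,-0.008,0],[1,0.012,0.297,0.003,0],[1,0.035,0.317,0.015,0],[1,0.06,0.333,0.03,0],[1,0.087,0.345,0.045,0],[1,0.115,0.351,0.061,0],[1,0.143,0.352,0.077,0],[1,0.172,0.348,0.094,0],[1,0.199,0.339,0.11,0],[1,0.225,0.326,0.125,0],[1,0.248,0.307,0.139,0],[1,0.269,0.285,0.151,0]]]}}

```text
t: 17.57
tool_pos: [0.5168, 0.0208, 0.1602]
orientation: [-0.039, -3.136, -0.002]
force: [-11.3, 0.9, 4.6]
opening: 0.0242
gripper_force: 30.3
```

```bash
python3 tabpos.py
python3 - <<'E'
from wr import *
# stop tip from initial top picture: profile along the rail at x=.644, z~.055
im=cv2.imread('pics/top0.png'); P=cloud('top',None,np.load('top0.npy'))
for v in (192,196,199): print(v,[(u,im[v,u].min(),P[v,u].round(3).tolist()) for u in range(252,284,2)])
E
```

```text
tcp [0.5168 0.0208 0.1602] y axis deg 88.59 q [-0.06 -0.04  1.8   0.    1.38 -1.61] t 17.5667 F [-11.3   0.9   4.6] op 0.0242
n 179 y range [-0.016   0.0269  0.0839]
192 [(252, np.uint8(40), [0.608, 0.127, 0.283]), (254, np.uint8(40), [0.607, 0.122, 0.287]), (256, np.uint8(40), [0.606, 0.117, 0.293]), (258, np.uint8(37), [0.606, 0.113, 0.291]), (260, np.uint8(37), [0.606, 0.109, 0.29]), (262, np.uint8(34), [0.607, 0.105, 0.285]), (264, np.uint8(33), [0.608, 0.101, 0.281]), (266, np.uint8(34), [0.609, 0.097, 0.276]), (268, np.uint8(60), [0.61, 0.094, 0.269]), (270, np.uint8(116), [0.659, 0.11, 0.034]), (272, np.uint8(114), [0.659, 0.105, 0.034]), (274, np.uint8(57), [0.658, 0.1, 0.037]), (276, np.uint8(57), [0.659, 0.095, 0.032]), (278, np.uint8(57), [0.66, 0.09, 0.027]), (280, np.uint8(57), [0.659, 0.084, 0.032]), (282, np.uint8(58), [0.657, 0.079, 0.037])]
196 [(252, np.uint8(66), [0.651, 0.159, 0.026]), (254, np.uint8(47), [0.644, 0.149, 0.062]), (256, np.uint8(50), [0.643, 0.144, 0.065]), (258, np.uint8(51), [0.644, 0.139, 0.062]), (260, np.uint8(50), [0.644, 0.134, 0.059]), (262,
[... 483 characters left out ...]
252, np.uint8(83), [0.643, 0.159, 0.025]), (254, np.uint8(51), [0.636, 0.149, 0.061]), (256, np.uint8(60), [0.636, 0.144, 0.064]), (258, np.uint8(63), [0.635, 0.139, 0.065]), (260, np.uint8(52), [0.635, 0.133, 0.066]), (262, np.uint8(27), [0.636, 0.129, 0.061]), (264, np.uint8(63), [0.637, 0.125, 0.052]), (266, np.uint8(56), [0.637, 0.119, 0.053]), (268, np.uint8(48), [0.641, 0.116, 0.029]), (270, np.uint8(56), [0.642, 0.111, 0.027]), (272, np.uint8(55), [0.641, 0.106, 0.029]), (274, np.uint8(54), [0.642, 0.101, 0.023]), (276, np.uint8(52), [0.641, 0.095, 0.029]), (278, np.uint8(48), [0.641, 0.09, 0.028]), (280, np.uint8(47), [0.641, 0.085, 0.027]), (282, np.uint8(32), [0.641, 0.08, 0.024])]
```

The stop tip is at y ≈ 0.118 and the table end now at about 0.094, so about 0.6 of a turn remains.

Request:
{"api": "send_rows", "payload": {"plan": [[[1,0.017,-0.026,0.01,0],[1,0.031,-0.055,0.019,0],[1,0.041,-0.086,0.025,0],[1,0.046,-0.118,0.028,0],[1,0.047,-0.151,0.029,0],[1,0.043,-0.184,0.028,0],[1,0.036,-0.215,0.024,0],[1,0.023,-0.245,0.017,0],[1,0.007,-0.273,0.008,0],[1,-0.012,-0.297,-0.003,0],[1,-0.035,-0.317,-0.015,0],[1,-0.06,-0.333,-0.03,0],[1,-0.087,-0.345,-0.045,0],[1,-0.115,-0.351,-0.061,0],[1,-0.143,-0.352,-0.077,0],[1,-0.172,-0.348,-0.094,0],[1,-0.199,-0.339,-0.11,0],[1,-0.225,-0.326,-0.125,0],[1,-0.248,-0.307,-0.139,0]]]}}

```text
t: 19.25
tool_pos: [0.47, -0.0427, 0.1337]
orientation: [0.04, 3.138, -0.004]
force: [1.6, -8.3, 0.7]
opening: 0.0245
gripper_force: 29.8
```

```bash
python3 tabpos.py; python3 circ.py -127 4.5 20
```

```text
tcp [ 0.47   -0.0427  0.1337] y axis deg 88.52 q [-0.2  -0.15  1.96 -0.    1.33 -1.74] t 19.25 F [ 1.6 -8.3  0.7] op 0.0245
n 877 y range [0.0022 0.0522 0.1111]
[[1, -0.011, 0.011, -0.006, 0], [1, -0.021, 0.022, -0.012, 0], [1, -0.03, 0.035, -0.018, 0], [1, -0.038, 0.048, -0.023, 0], [1, -0.046, 0.062, -0.027, 0], [1, -0.052, 0.077, -0.031, 0], [1, -0.057, 0.092, -0.035, 0], [1, -0.062, 0.108, -0.037, 0], [1, -0.065, 0.124, -0.039, 0], [1, -0.067, 0.14, -0.041, 0], [1, -0.068, 0.157, -0.042, 0], [1, -0.068, 0.173, -0.042, 0], [1, -0.067, 0.19, -0.041, 0], [1, -0.064, 0.206, -0.04, 0], [1, -0.061, 0.222, -0.038, 0], [1, -0.056, 0.238, -0.036, 0], [1, -0.051, 0.253, -0.033, 0], [1, -0.044, 0.268, -0.03, 0], [1, -0.037, 0.282, -0.025, 0], [1, -0.028, 0.295, -0.021, 0]]
```

Request:
{"api": "send_rows", "payload": {"plan": [[[1,-0.011,0.011,-0.006,0],[1,-0.021,0.022,-0.012,0],[1,-0.03,0.035,-0.018,0],[1,-0.038,0.048,-0.023,0],[1,-0.046,0.062,-0.027,0],[1,-0.052,0.077,-0.031,0],[1,-0.057,0.092,-0.035,0]]]}}

```text
t: 19.93
tool_pos: [0.4562, -0.0242, 0.1255]
orientation: [-0.041, -3.138, 0.004]
force: [-8.3, -8.4, 5.6]
opening: 0.0241
gripper_force: 30.1
```

Request:
{"api": "send_rows", "payload": {"plan": [[[1,-0.005,0.016,-0.002,0],[1,-0.008,0.032,-0.004,0],[1,-0.01,0.048,-0.006,0]]]}}

```text
t: 20.18
tool_pos: [0.4537, -0.0149, 0.124]
orientation: [-0.04, -3.137, 0.005]
force: [-8.7, -16.7, 5.0]
opening: 0.0239
gripper_force: 30.2
```

Request:
{"api": "send_rows", "payload": {"plan": [[[1,-0.001,0.016,0,0],[1,-0.001,0.016,0,0]]]}}

```text
t: 20.35
tool_pos: [0.4535, -0.0133, 0.124]
orientation: [-0.041, -3.137, 0.01]
force: [-7.9, -19.6, 1.6]
opening: 0.0239
gripper_force: 30.2
```

```bash
python3 tabpos.py
python3 - <<'E'
from h import *
im=cv2.imread('pics/sideT.png'); cv2.imwrite('pics/s9.png',cv2.resize(im[200:300,210:343],(798,600),interpolation=2))
E
```

```text
tcp [ 0.4535 -0.0133  0.124 ] y axis deg 88.52 q [-0.14 -0.19  2.01 -0.01  1.32 -1.68] t 20.35 F [ -7.9 -19.6   1.6] op 0.0239
n 854 y range [0.0073 0.0557 0.116 ]
```

View pics/s9.png

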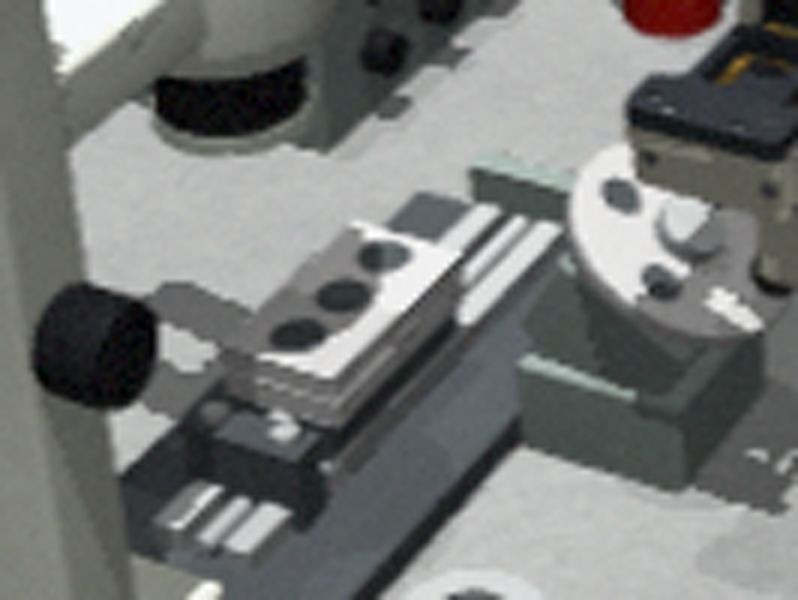

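The plate is square and flush on the table, and the stop rod at (290,425) reaches or nearly reaches the saddle. I'll press a little further to confirm that it stalls.

Request:
{"api": "send_rows", "payload": {"plan": [[[1,0,0.016,0,0],[1,0,0.016,0,0],[1,0,0.016,0,0],[1,0,0.016,0,0]]]}}

```text
t: 20.78
tool_pos: [0.4534, -0.0117, 0.1238]
orientation: [-0.042, -3.136, 0.014]
force: [-9.1, -26.0, 1.0]
opening: 0.0244
gripper_force: 30.2
```

Request:
{"api": "send_rows", "payload": {"plan": [[[1,0,0.012,0,0],[1,0,0.012,0,0],[1,0,0.012,0,0],[1,0,0.012,0,0]]]}}

```text
t: 21.12
tool_pos: [0.4533, -0.0105, 0.1238]
orientation: [-0.043, -3.136, 0.017]
force: [-8.7, -32.5, 0.1]
opening: 0.0242
gripper_force: 30.2
```

Request:
{"api": "send_rows", "payload": {"plan": [[[1,0,-0.015,0,0],[1,0,-0.03,0,0],[1,0,-0.03,0,0],[0.5,0,-0.03,0,0],[0,0,-0.03,0,0],[-1,0,-0.03,0,0],[-1,0,-0.03,0,0],[-1,0,-0.03,0,0],[-1,0,-0.03,0,0],[-1,0,-0.03,0,0],[-1,0,-0.03,0,0],[-1,0,-0.03,0,0],[-1,0,-0.03,0,0]]]}}

```text
t: 22.2
tool_pos: [0.4553, -0.0102, 0.1246]
orientation: [-0.039, -3.141, -0.0]
force: [0.7, 0.1, -0.9]
opening: 0.0793
gripper_force: 0.0
```

Request:
{"api": "send_rows", "payload": {"plan": [[[-1,0,0,0,0],[-1,0,0,0,0],[-1,0,0,0.1,0],[-1,0,0,0.25,0],[-1,0,0,0.4,0],[-1,0,0,0.6,0],[-1,-0.2,-0.2,0.6,0],[-1,-0.3,-0.4,0.6,0],[-1,-0.3,-0.6,0.6,0],[-1,-0.3,-0.8,0.6,0],[-1,-0.3,-0.8,0.6,0],[-1,-0.3,-0.8,0.6,0],[-1,-0.3,-0.8,0.6,0]]]}}

```text
t: 23.28
tool_pos: [0.3951, -0.1707, 0.2445]
orientation: [-0.043, -3.141, -0.001]
force: [1.0, 0.2, 0.8]
opening: 0.0929
gripper_force: 0.0
```

```bash
python3 tabpos.py
python3 - <<'E'
from h import *
im=cv2.imread('pics/sideT.png'); it=cv2.imread('pics/topT.png')
cv2.imwrite('pics/s10.png',np.hstack([cv2.resize(im[240:290,235:285],(400,400),interpolation=2),cv2.resize(it[160:240,240:320],(400,400),interpolation=2)]))
E
```

```text
tcp [ 0.3951 -0.1707  0.2445] y axis deg 88.42 q [-0.53 -0.35  1.92  0.    1.57 -2.07] t 23.2833 F [1.  0.2 0.8] op 0.0929
n 854 y range [0.0072 0.0557 0.116 ]
```

View pics/s10.png

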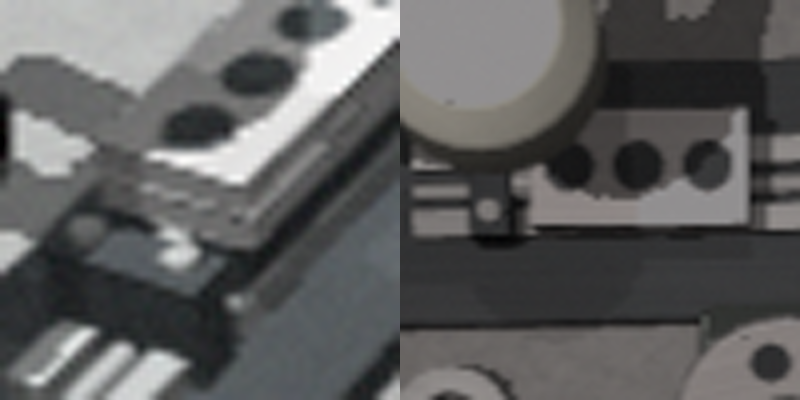

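The table did not move between 20 N and 33 N at the handle (y range 0.0073–0.116, then 0.0072–0.116). It is therefore against the stop, with the plate flush, square and released.

```bash
python3 -c "
from plant import order
print(order.close_job())"
```

```text
the job is handed in; nothing more can be done
None
```

The plate lies square and flush on the slide table, released, the table is wound against its stop, and the job was handed in at about 23 s; the hand-in returned no verdict.

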